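Hook a trapped punch out of the punch rack

ROBOT

A 7-joint arm with a two-finger parallel gripper is mounted at the origin on a cart in front of the work surface, level with it; the furniture and walls round the work are solid. World frame = base frame: x ahead of the robot, y to its left, z up, the work surface at z = 0. Lengths are in m, angles in rad, forces in N, time in s.
With the tool pointing down it reaches from about 0.4 to 0.9 m from the base axis. Payload 5.5 kg.
Tool frame: the origin (TCP) lies midway between the tips of the shut fingers; the grasp point (between the pads) lies 19 mm behind it; z points along the fingers, y is the line along which they close (so a half turn about z gives the same grasp; the last joint's range is limited). The gripper opens to 85 mm and grips with 20 to 120 N. Pads are 22 mm wide; open, the fingers measure 114 mm over their backs; the gripper's body (76 mm by 85 mm) begins 54 mm behind the grasp point. The pads swing forward as they close: fully open they stand 13 mm farther back than shut.
Start: joints at [-0.882, 0.501, -0.427, 1.55, 0.221, 1.138, -0.21], TCP at [0.268, 0.592, 0.231] pointing down, gripper open.
Joint ranges: [-2.88, 2.88], [-0.31, 2.03], [-1.54, 1.56], [0.2, 2.42], [-1.41, 4.55], [0.19, 2.02], [-2.57, 2.57]. Speed limits (rad/s): [2.57, 2.57, 3.14, 3.14, 3.14, 3.14, 3.14].

INTERFACE

Orientations are given as a unit quaternion [w, x, y, z].
In Python, from plant import arm gives the robot as it stands. Calls block until the motion is done:
- arm.movep(position, orientation): joint-space move of the TCP to a pose.
- arm.move_straight(position, rotation=None, feed=0.15): straight line of the TCP; rotation=None keeps the orientation; feed is the mean speed in m/s.
- arm.goto_joints(angles): joint-space move.
- arm.command_gripper(opening, effort=None): finger opening in m; effort is the grip in N (None keeps the last); returns when the fingers have stopped.
- arm.sleep(seconds).
- arm.solve_ik(position, orientation): joint angles nearest the present ones, or None.
- arm.get_state(): the state.
- arm.get_image(name): name is "side" or "top"; returns a dict with "pixels" (420x560x3 uint8, red, green, blue), "depth" (420x560 float32, m along the optical axis (not along the pixel's ray), 0 where there is no reading), "fx", "fy", "cx", "cy" (pixels), "dist_coeffs" ([k1, k2, p1, p2, k3] as OpenCV has them; the pictures are not rectified), "position" and "rotation" of the camera in the world. Camera axes: x right, y down, z forward; pixel columns grow to the right and rows downward; lengths in m; the calibration is good to about 2 mm. A picture is of the moment at which its call begins.
A pose or a line that the arm cannot do raises arm.PlanningError and nothing moves.
- arm.job_done(): hands the job in; it is judged then, once.
The state is a dict: "t": time; "joint_positions": joint angles; "qd": joint speeds; "joint_efforts": joint torques, N m; "eef_pos": TCP position; "tool_rot": TCP orientation; "wrist_force": force on the tool from outside, world axes, zero at the start; "torque": the same for the moment, N m; "grip_width": finger opening in m; "grasp_force": force on a finger pad.
Only numpy, scipy, OpenCV 4.12 (cv2) and the standard library are available. Lean on these libraries where they do the work, as an engineer would, in place of code of your own. Each camera call takes 0.05 s, during which the arm holds its last target. There are 200 camera calls.

TASK

The long square steel punch has slid deep into its narrow slot in the wooden punch rack. Take the hooked pick from its rest on the rack, drop the hook into that slot behind the punch and drag the punch out with it until the whole punch lies clear of the slot on the flat board in front, then lay the pick back in its rest the way it lay. Leave the short round pin in the other slot where it is, and do not touch the punch with the gripper.

Things in the scene. Friction and masses are not known exactly. Their poses are not given: they have to be found in the camera images.
- rack: Fixed wooden rack. Origin: underside (z = 0, worktop), at the line of the slot mouths; x points into the slots, y left. Base board 6 mm thick, x -102 to 115, y -95 to 77 mm; x < 0 is the flat front board. Two slots, open above and in front, closed behind: x 0 to 100 mm, 18 mm wide, centred on y = -45 and y = -75 mm; floor z = 6, walls y -94 to -26 mm, up to z = 42 mm.
- pick_center (a point): Hooked pick, loose, 60 g. Point: centre of its wooden handle, 110 mm long (x), 14 wide (y), 16 high (z). Its x axis points along the handle to the hook, z up. A 5 mm steel wire runs level from the handle front, then straight down: that hook is 115 mm ahead (+x) of the point, its tip 52 mm below it. Balanced 5 to 10 mm ahead of the point. Lies level in the rest; grip it between the posts.
- punch_center (a point): The punch to drag out: a plain square steel bar, 44 mm long (x), 12 x 12 mm, about 50 g, loose. Point: its centre. It lies along one of the two slots (either one), wholly inside, with at least 20 mm of free slot behind it.
- rest (a point): The pick's rest, part of the rack: where the handle centre belongs (x -20, y 50, z 70 mm of the rack; same axes). Two posts, 8 mm thick, 40 mm wide, 80 mm high, stand 35 mm before and behind it along x; their notches, floor at z = 62 mm, are 22 mm wide with flared mouths.
- pin_center (a point): The short round steel pin, 24 mm long, 12 mm thick, lying along the other slot; to be left alone. The point is its centre.

How it is judged:
On the way, in this order (a step that is already met when the one before it is completed fails the run):
1. the pick bears on the punch inside its slot (contact force between pick and punch above 0.03 N and x of punch_center in the frame of rack above 0 m and y of pick_center in the frame of rack below 0 m), for 0.05 s.
2. the punch lies wholly out of the slot on the front board (x of punch_center in the frame of rack between -0.096 and -0.024 m and y of punch_center in the frame of rack between -0.095 and 0.02 m and z of punch_center in the frame of rack between 0.006 and 0.018 m), for 0.2 s.
At the end, for the whole second after the job is handed in: The punch lies at rest on the front board, wholly out of the slot (centre 24 to 96 mm in front of the mouths); the pick lies at rest in its two notches, hook forward and down (20 mm along, 12 mm sideways, 8 mm in height, 11 degrees); the pin is within 15 mm of its start (all of step 2 and x of pick_center in the frame of rack between -0.04 and 0 m and y of pick_center in the frame of rack between 0.038 and 0.062 m and z of pick_center in the frame of rack between 0.062 and 0.078 m and angle between the x axis of pick_center and the x axis of rack, either way round below 0.2 rad and angle between pick_center's own z axis and vertical below 0.2 rad and y of rack in the frame of pick_center below 0 m and distance of pin_center from where it was at the start of the episode below 0.015 m and linear speed of each of pick, punch below 0.03 m/s); the robot touches nothing.
It fails at once if the gripper touches the punch (contact force between the fingers and punch above 0.5 N).
It fails at once if the short round pin is moved by more than 15 mm (distance of pin_center from where it was at the start of the episode above 0.015 m).
It also fails if it takes over 45 s, if anything falls off the work surface, if the arm or the gripper's body presses on something with over 40 N, if the wrist force passes 120 N, or if a joint passes its speed limit or range.

## Working session

There is one attempt and no reset: what is moved stays moved. The work goes in short steps, each a Python script; the robot and the scene stay as the last script left them, time stands still between calls to the robot, and variables do not carry over. Pictures are saved under pics/ and viewed, at most 10 in all, crops included, and the job is handed in when it is done.

```bash
ls; mkdir -p pics
cat > h.py <<'E'
import numpy as np, cv2
from scipy.spatial.transform import Rotation as R
def rot(r):
    r=np.array(r,float)
    return r if r.shape==(3,3) else R.from_quat(r[[1,2,3,0]]).as_matrix()
def cloud(im):
    h,w=im["depth"].shape
    K=np.array([[im["fx"],0,im["cx"]],[0,im["fy"],im["cy"]],[0,0,1]])
    u,v=np.meshgrid(np.arange(w),np.arange(h))
    p=cv2.undistortPoints(np.stack([u,v],-1).reshape(-1,1,2).astype(float),K,np.array(im["dist_coeffs"],float)).reshape(h,w,2)
    d=im["depth"][...,None].astype(float)
    P=np.concatenate([p*d,d],-1)@rot(im["rotation"]).T+np.array(im["position"])
    P[im["depth"]==0]=np.nan
    return P
E
python3 - <<'E'
from plant import arm
from h import *
import pickle
for n in("top","side"):
    im=arm.get_image(n); pickle.dump(im,open(n+"0.pkl","wb"))
    cv2.imwrite(f"pics/{n}0.png",im["pixels"][...,::-1]); print(n,im["position"],im["rotation"],im["fx"])
print(arm.get_state())
E
```

```text
pics
top [ 0.50148697 -0.01024894  0.93379984] [-0.05736096  0.70677725 -0.70412613  0.03717578] 482.52115557158777
side [0.53408474 0.78021302 0.40469584] [ 0.03484849 -0.0289204   0.82799449 -0.55890457] 433.9682532147276
{'t': 0.1, 'joint_positions': array([-0.88177777,  0.50174641, -0.4267965 ,  1.55134752,  0.22079609,
        1.13831398, -0.21030515]), 'qd': array([ 0.00079792, -0.00166816,  0.00019331, -0.00429153,  0.00034902,
        0.00183404, -0.00029578]), 'joint_efforts': array([-1.16115483e-02, -5.70810235e+01, -5.83902866e+00, -2.81750268e+01,
        1.04545051e-02,  5.49620905e-03, -1.63623679e-05]), 'eef_pos': array([0.26827451, 0.59136248, 0.23036606]), 'tool_rot': array([-2.12837776e-04,  2.11288507e-01,  9.77423342e-01, -8.55955861e-04]), 'wrist_force': array([0.01169703, 0.09542036, 0.37317929]), 'torque': array([-0.01815872, -0.01338579, -0.01907889]), 'grasp_force': 0.0, 'grip_width': 0.08549089177476865}
```

View pics/top0.png

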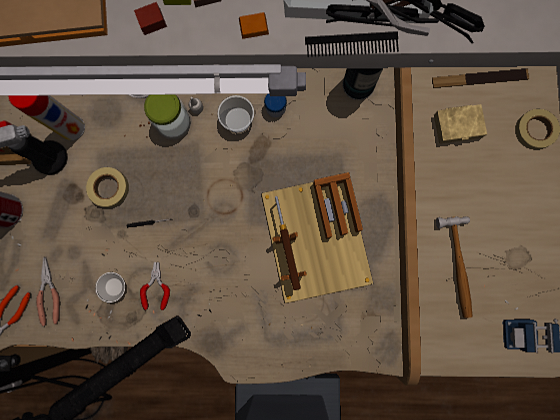

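View pics/side0.png

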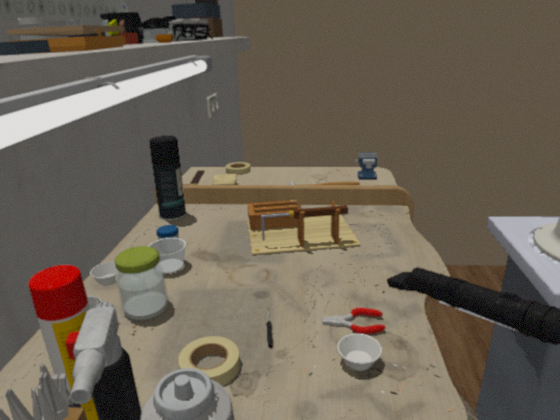

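The top view shows the rack near pixel (317,238). The slots are at about (328,205) and (345,205), the handle at (288,260) and the hook wire at (278,205). Next I fit the rack rectangle and enlarge that area.

```bash
cat > fit.py <<'E'
from h import *
import pickle
im=pickle.load(open("top0.pkl","rb")); P=cloud(im)
s=np.s_[160:315,250:385]; Q=P[s]
bg=Q[:,:8].reshape(-1,3); print("table z",np.nanmedian(bg[:,2]))
m=(Q[...,2]>0.0035)
m=cv2.morphologyEx(m.astype(np.uint8),cv2.MORPH_OPEN,np.ones((3,3)))
n,l,st,_=cv2.connectedComponentsWithStats(m); k=1+st[1:,4].argmax(); m=l==k
r=cv2.minAreaRect(Q[m][:,:2].astype(np.float32)*1000); print(r); box=cv2.boxPoints(r)/1000
e=box-np.roll(box,1,0); e=e[np.linalg.norm(e,axis=1).argsort()]
a=e[-1]/np.linalg.norm(e[-1]); a=a if a[0]>0 else -a
yaw=np.arctan2(a[1],a[0]); b=np.array([-a[1],a[0]])
o=np.array(r[0])/1000-0.0065*a+0.009*b
print("yaw",yaw,"origin",o)
def tor(X): d=X[...,:2]-o; return np.dstack([d@a*1000,d@b*1000,X[...,2]*1000]) 
L=tor(Q)
for nm,c in(("walls",(L[...,2]>36)&(L[...,2]<46)&(L[...,1]<-15)),("handle",(L[...,2]>72)&(L[...,1]>30)),):
    q=L[c]; print(nm,len(q),q.min(0),q.max(0),np.median(q,0))
hq=L[(L[...,2]>70)&(L[...,1]>30)]
pickle.dump((o,yaw),open("rack.pkl","wb"))
cv2.imwrite("pics/crop.png",cv2.resize(im["pixels"][165:310,250:380][...,::-1],None,fx=4,fy=4,interpolation=cv2.INTER_CUBIC))
for c in(-45,-75):
    for x in range(-10,110,5):
        k=(abs(L[...,1]-c)<4)&(abs(L[...,0]-x)<2.5); 
        g=im["pixels"][s][k]
        print(c,x,np.round(np.nanmedian(L[k][:,2]),1),k.sum(),np.median(g,0))
E
python3 fit.py
```

```text
table z 0.0005681008493990669
((579.8002319335938, -62.347007751464844), (217.06825256347656, 177.4337158203125), 12.372342109680176)
yaw 0.21593815 origin [ 0.57152281 -0.05494874]
walls 1190 [  0.26355074 -91.18377333  36.05298917] [112.62173116 -22.89099819  45.99975068] [ 62.29881386 -56.86663142  42.14395849]
handle 678 [-80.20737353  30.10291465  72.03720303] [89.77158267 74.95421515 85.17922071] [-17.68691866  52.29350219  77.74528697]
-45 -10 6.3 10 [154.5 128.   80. ]
-45 -5 4.9 12 [123.  100.   61.5]
-45 0 6.3 10 [65.  52.5 33. ]
-45 5 5.8 11 [67. 54. 35.]
-45 10 6.8 12 [67. 55. 34.]
-45 15 6.2 10 [98.  80.  50.5]
-45 20 5.9 11 [66. 53. 33.]
-45 25 6.8 10 [98.  81.  50.5]
-45 30 6.2 14 [62.  50.5 34.5]
-45 35 19.8 10 [123.5 121.5 132. ]
-45 40 18.0 9 [51. 45. 43.]
-45 45 18.6 11 [122. 120. 130.]
-45 50 18.7 10 [113.5 113.  122.5]
-45 55 19.0 10 [123.  122.5 131.5]
-45 60 18.7 9 [121. 119. 129.]
-45 65 18.4 9 [123. 122. 132.]
-45 70 18.4 11 [123. 123. 133.]
-45 75 17.7 3 [113. 112. 123.]
-45 80 5.9 12 [65.5 53.5 32. ]
-45 85 5.9 10 [68.  54.5 34.5]
-45 90 6.6 11 [69. 56. 36.]
-45 95 6.4 12 [65. 53. 33.]
-45 100 25.5 25 [56. 38. 15.]
-45 105 42.1 11 [114.  62.  26.]
-75 -10 5.9 12 [157.  129.5  83. ]
-75 -5 6.9 10 [129.5 106.5  66. ]
-75 0 6.7 11 [60. 48. 31.]
-75 5 6.0 12 [64. 53. 33.]
-75 10 7.4 10 [61.5 49.5 32. ]
-75 15 6.4 10 [64.5 52.  32.5]
-75 20 6.1 11 [62. 51. 32.]
-75 25 5.9 10 [65. 52. 32.]
-75 30 6.0 12 [63. 51. 32.]
-75 35 7.0 10 [63.5 51.  32. ]
-75 40 7.9 12 [61.5 51.5 47.5]
-75 45 17.6 8 [112.  112.  121.5]
-75 50 17.8 9 [111. 110. 119.]
-75 55 17.1 7 [118. 116. 129.]
-75 60 18.1 8 [101.  101.  111.5]
-75 65 8.1 9 [68. 55. 32.]
-75 70 7.1 10 [66.  53.  33.5]
-75 75 5.4 10 [65.  53.5 34. ]
-75 80 6.9 11 [64. 52. 33.]
-75 85 5.1 9 [66. 54. 35.]
-75 90 6.2 11 [61. 50. 32.]
-75 95 6.8 10 [64.5 52.5 33. ]
-75 100 25.8 25 [54. 35. 15.]
-75 105 42.7 10 [116.   63.   27.5]
```

View pics/crop.png

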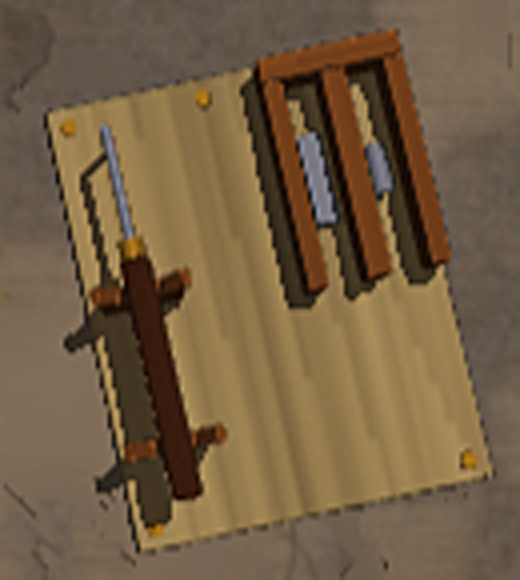

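The crop shows the punch (long bright bar) in the left slot, y = -45, at x about 33 to 76. The short pin is in the right slot at (378,168) in the crop. The wall measurements put the rack origin about 3 mm further along +y, so I refine it against the wall tops and the handle, then check reachability.

```bash
cat >> fit.py <<'E'
print("----")
w=(L[...,2]>37)&(L[...,2]<47)&(L[...,1]<-15)
w=cv2.morphologyEx(w.astype(np.uint8),cv2.MORPH_OPEN,np.ones((2,2)))>0
rw=cv2.minAreaRect(L[w][:,:2].astype(np.float32)); print("walls expect c(57.5,-60) 115x68",rw)
h=(L[...,2]>74)&(L[...,2]<82)&(abs(L[...,1]-52)<9)&(L[...,0]<40)
ys=[];xs=[]
for x in range(-70,30,10):
    k=h&(abs(L[...,0]-x)<5)
    if k.sum()>8: xs.append(x); ys.append(L[k][:,1].mean())
print("handle line",np.polyfit(xs,ys,1)); q=L[h]; print("x range",np.percentile(q[:,0],[0,1,50,99,100]),"z",np.median(q[:,2]))
hk=(L[...,2]>60)&(L[...,0]>45)&(abs(L[...,1]-52)<12); print("wire",L[hk].max(0),L[hk].mean(0))
E
python3 fit.py | sed -n '/----/,$p'
cat > g.py <<'E'
from h import *
from plant import arm
import pickle
o,yaw=pickle.load(open("rack.pkl","rb"))
a=np.array([np.cos(yaw),np.sin(yaw)]); b=np.array([-a[1],a[0]])
def quat(s): 
    M=np.array([[s*a[0],-s*-b[0]*-1,0],[s*a[1],-s*b[1],0],[0,0,-1.]])
    M[:,1]=np.cross(M[:,2],M[:,0]); q=R.from_matrix(M).as_quat(); return q[[3,0,1,2]]
GX=0.006
# TCP pose putting pick handle centre at rack (x,y,z) m, gripped GX ahead of it
def tcp(x,y,z): return np.r_[o+(x+GX)*a+y*b, z-0.019]
E
python3 - <<'E'
from g import *
for s in(1,-1):
    for p in((-.02,.05,.07),(-.02,.05,.17),(-.027,-.045,.061),(-.13,-.045,.061),(-.13,-.045,.13)):
        j=arm.solve_ik(tcp(*p),quat(s)); print(s,p,None if j is None else np.round(j,2))
E
```

```text
----
walls expect c(57.5,-60) 115x68 ((57.30256652832031, -61.893672943115234), (114.03942108154297, 75.60868072509766), 0.249615877866745)
handle line [8.54156670e-03 5.23523023e+01]
x range [-80.20737353 -78.81152257 -24.15025495  35.19085863  38.01078429] z 77.86217341068857
wire [91.01226358 55.23383471 75.49367155] [68.07993678 52.83834489 72.46161669]
1 (-0.02, 0.05, 0.07) [-0.2   0.54  0.21  1.95 -0.17  0.66 -1.24]
1 (-0.02, 0.05, 0.17) [-0.21  0.39  0.22  1.9  -0.11  0.86 -1.29]
1 (-0.027, -0.045, 0.061) [-0.07  0.59  0.26  1.9  -0.23  0.68 -1.02]
1 (-0.13, -0.045, 0.061) [-0.09  0.48  0.36  2.13 -0.3   0.58 -0.87]
1 (-0.13, -0.045, 0.13) [-0.1   0.35  0.36  2.1  -0.18  0.72 -0.97]
-1 (-0.02, 0.05, 0.07) [ 0.19  0.55 -0.28  1.94  0.23  0.68  1.55]
-1 (-0.02, 0.05, 0.17) [ 0.16  0.39 -0.24  1.89  0.12  0.87  1.65]
-1 (-0.027, -0.045, 0.061) [ 0.3   0.59 -0.21  1.89  0.19  0.69  1.77]
-1 (-0.13, -0.045, 0.061) [ 0.31  0.46 -0.12  2.11  0.1   0.57  1.9 ]
-1 (-0.13, -0.045, 0.13) [ 0.23  0.33 -0.02  2.09  0.01  0.72  1.99]
```

```bash
python3 - <<'E'
from g import *
o=o+0.0025*b; yaw+=0.005; pickle.dump((o,yaw),open("rack.pkl","wb")); print(o,yaw)
E
python3 - <<'E'
from g import *
q=quat(1)
arm.movep(tcp(-.02,.05,.2),q)
arm.move_straight(tcp(-.02,.05,.07),q)
arm.command_gripper(0.0,40)
s=arm.get_state(); print(s["t"],s["grip_width"],s["grasp_force"],s["eef_pos"],tcp(-.02,.05,.07),s["wrist_force"])
arm.move_straight(tcp(-.02,.05,.13),q,feed=.1)
s=arm.get_state(); print(s["t"],s["grip_width"],s["grasp_force"],s["wrist_force"],s["torque"])
for n in("top","side"):
    im=arm.get_image(n); pickle.dump(im,open(n+"1.pkl","wb"))
a_=pickle.load(open("top1.pkl","rb"))["pixels"][150:310,240:390]; b_=pickle.load(open("side1.pkl","rb"))["pixels"][130:270,220:370]
f=lambda i:cv2.resize(i[...,::-1],(400,400),interpolation=cv2.INTER_CUBIC)
cv2.imwrite("pics/lift.png",np.hstack([f(a_),f(b_)]))
E
```

```text
[ 0.57098715 -0.0525068 ] 0.22093815
4.125 0.012834947295301616 41.39666676521301 [ 0.54647825 -0.00676884  0.0512807 ] [ 0.54637021 -0.00679022  0.051     ] [-0.9535254   0.95827026  3.95032669]
4.875 0.013628174725142543 40.958842635154724 [ 0.55705488 -0.00219766 -0.51864464] [0.03014498 0.04953018 0.00183417]
```

View pics/lift.png

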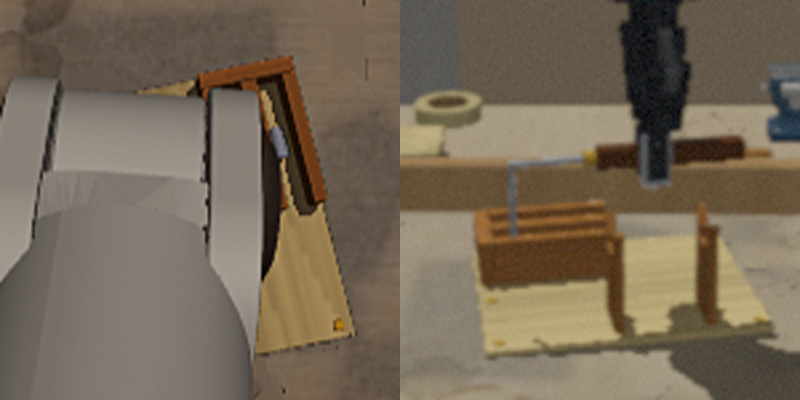

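The left panel (top) shows the arm hiding the pick. The right panel (side) shows the pick held level, clear of both posts, with the hook hanging at about (513,200). I move it over the punch slot and measure the hook from the side camera.

Run:
```python
from g import *
q=quat(1)
arm.move_straight(tcp(-.027,-.045,.13),q,feed=.15)
im=arm.get_image("side"); P=cloud(im); d=P[...,:2]-o; X=d@a*1000; Y=d@b*1000; Z=P[...,2]*1000
k=(X>60)&(X<120)&(abs(Y+45)<30)&(Z>55)&(Z<130)
for z in range(55,135,8):
    m=k&(abs(Z-z)<4)
    if m.sum(): print(z,m.sum(),np.round([np.median(X[m]),np.median(Y[m]),X[m].min(),X[m].max(),Y[m].min(),Y[m].max()],1))
k=(X>-90)&(X<30)&(abs(Y+45)<15)&(Z>118)&(Z<142)
for x in(-70,-60,10,20): 
    m=k&(abs(X-x)<5); print("handle",x,m.sum(),Z[m].min(),Z[m].max(),np.median(Y[m]))
w=(abs(X-50)<60)&(abs(Z-42)<3)&(Y<-10)&(Y>-110); print("walls",np.percentile(X[w],[1,99]),np.percentile(Y[w],[1,99]))
s=arm.get_state(); print(s["t"],s["eef_pos"]-tcp(-.027,-.045,.13))
cv2.imwrite("pics/hover.png",cv2.resize(im["pixels"][120:270,210:370][...,::-1],None,fx=4,fy=4,interpolation=cv2.INTER_CUBIC))
```

```text
79 6 [ 80.5 -42.3  79.4  81.7 -42.6 -41.1]
87 7 [ 80.8 -41.7  79.1  81.4 -45.7 -39.8]
95 8 [ 80.  -41.8  78.7  82.8 -47.4 -40.1]
103 11 [ 80.7 -42.9  78.2  82.7 -45.1 -38.8]
111 9 [ 80.5 -42.   78.2  82.6 -45.5 -38.7]
119 7 [ 80.  -43.1  79.7  82.2 -43.9 -41.2]
127 16 [ 76.3 -43.   60.6  81.9 -44.3 -41.2]
handle -70 37 121.72241722615956 138.00863439347444 -38.873818077815464
handle -60 37 123.4750021571287 137.8278853247868 -37.80070451186173
handle 10 40 123.28932291848965 137.4898656924262 -38.86718048608798
handle 20 30 121.4207993102942 138.05401859007605 -39.24404043176868
walls [  2.33468491 108.84296605] [-93.79346984 -24.3375371 ]
5.8083 [-0.00018377  0.00168572 -0.00028086]
```

View pics/hover.png

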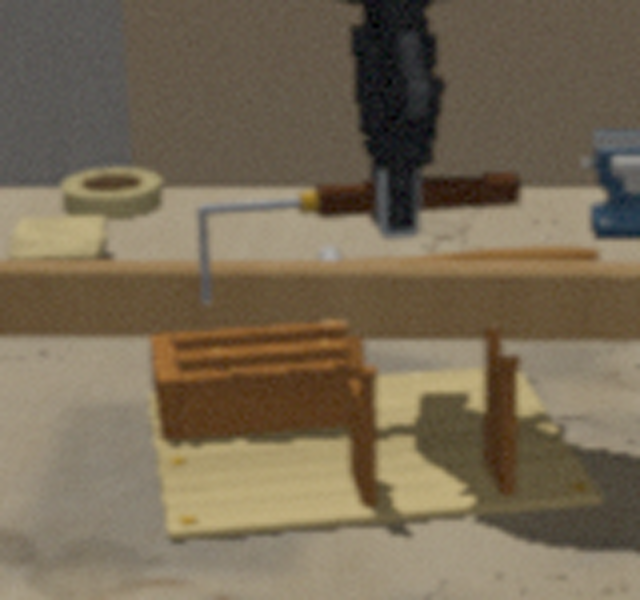

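The side view shows the hook hanging at (205,300), right over the slots. It measures x about 81, y about -44.5, which is 7 mm short of nominal along x. I shift forward 8 mm, to hook x about 89 in the 76–100 gap, and descend.

Run:
```python
from g import *
q=quat(1)
arm.move_straight(tcp(-.019,-.045,.13),q,feed=.05); arm.sleep(.2)
f0=arm.get_state()["wrist_force"]
for z in (.105,.09,.08,.07,.062):
    arm.move_straight(tcp(-.019,-.045,z),q,feed=.06)
    f=arm.get_state()["wrist_force"]-f0; print(z,np.round(f,2))
    if abs(f[2])>5: print("contact"); break
s=arm.get_state(); print(s["t"],s["eef_pos"]-tcp(-.019,-.045,.062))
im=arm.get_image("side"); P=cloud(im); d=P[...,:2]-o; X=d@a*1000; Y=d@b*1000; Z=P[...,2]*1000
m=(X>60)&(X<120)&(abs(Y+45)<12)&(Z>47)&(Z<58); print(m.sum(),np.median(X[m]),np.median(Y[m]))
k=(X>-90)&(X<30)&(abs(Y+45)<15)&(Z>45)&(Z<80)
for x in(-70,-60,10,20): 
    m=k&(abs(X-x)<5); print("handle",x,m.sum(),Z[m].max())
cv2.imwrite("pics/down.png",cv2.resize(im["pixels"][120:270,210:370][...,::-1],None,fx=4,fy=4,interpolation=cv2.INTER_CUBIC))
```

```text
0.105 [-0.37 -0.2   0.03]
0.09 [-0.37  0.72  0.33]
0.08 [ 0.    1.25 -1.07]
0.07 [ 0.38  0.14 -0.44]
0.062 [-0.25  0.61  0.27]
8.2 [-5.01533520e-04  6.73303235e-05 -5.45228310e-04]
9 88.90694575258159 -43.52802725132638
handle -70 38 70.07056145839569
handle -60 34 70.24633672306967
handle 10 35 69.68822911446293
handle 20 43 70.82613587237269
```

View pics/down.png

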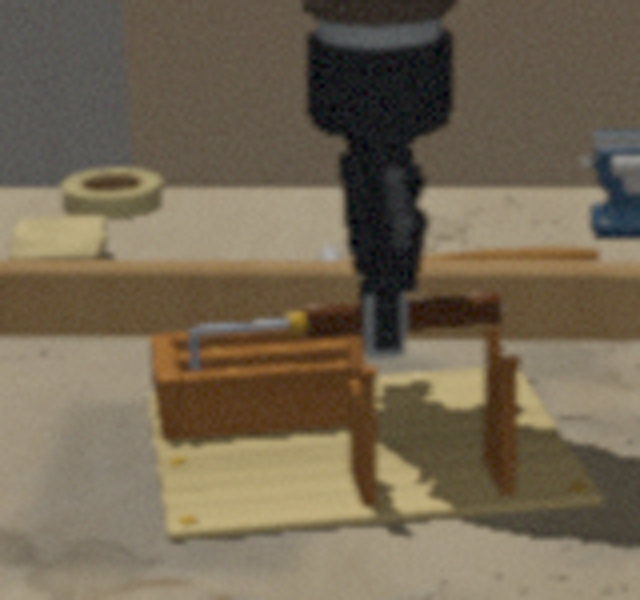

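The hook stands in the left slot at about (195,365), behind the punch, with no contact force. Now I drag the punch out.

Run:
```python
from g import *
q=quat(1)
arm.move_straight(tcp(-.1285,-.045,.062),q,feed=.04); arm.sleep(.3)
s=arm.get_state(); print(s["t"],s["grip_width"],s["wrist_force"])
arm.move_straight(tcp(-.1235,-.045,.062),q,feed=.05)
arm.move_straight(tcp(-.1235,-.045,.13),q,feed=.1); arm.sleep(.1)
for n in("side","top"):
    im=arm.get_image(n); P=cloud(im); d=P[...,:2]-o; X=d@a*1000; Y=d@b*1000; Z=P[...,2]*1000
    c=im["pixels"].astype(int); grey=(c[...,2]>c[...,0]-5)
    m=(X>-105)&(X<100)&(abs(Y+45)<25)&(Z>10)&(Z<24)&grey; print(n,m.sum(),np.percentile(X[m],[5,50,95]) if m.sum() else "",np.median(Y[m]))
    if n=="side": h=im["pixels"][120:270,210:370]
    else: t=im["pixels"][150:310,240:390]
f=lambda i:cv2.resize(i[...,::-1],(400,400),interpolation=cv2.INTER_CUBIC)
cv2.imwrite("pics/drag.png",np.hstack([f(t),f(h)]))
print(arm.get_state()["t"])
```

```text
11.4333 0.01289049122866082 [-0.06809928  0.34566748 -1.78359577]
side 75 [-59.94566032 -42.89174694 -25.8947621 ] -36.60170019926387
top 147 [-62.2380249  -42.76454658 -23.67668164] -40.54407816266366
12.7167
```

View pics/drag.png

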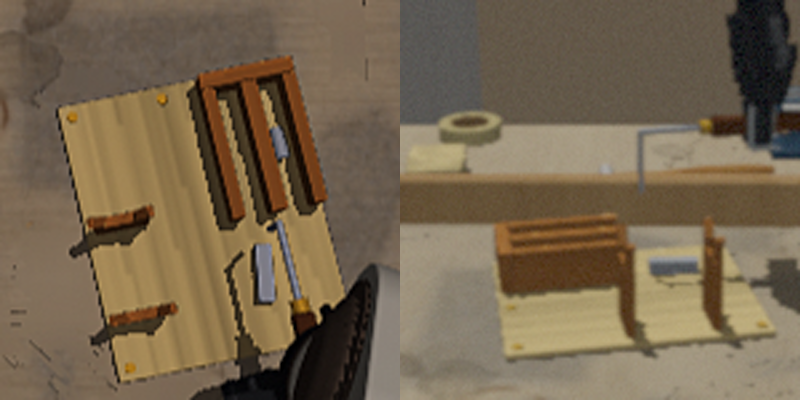

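The left panel (top) shows the punch on the front board at (263,273), centre x about -43 mm, wholly clear of the slot, and the pin unmoved at (279,141). The pick is still level in the gripper. Next I return it to its rest.

Run:
```python
from g import *
q=quat(1)
arm.move_straight(tcp(-.1235,-.045,.14),q,feed=.1)
arm.move_straight(tcp(-.02,.05,.14),q,feed=.12); arm.sleep(.2)
for z in(.09,.08,.0705):
    arm.move_straight(tcp(-.02,.05,z),q,feed=.06); f=arm.get_state()["wrist_force"]; print(z,np.round(f,1))
    if abs(f[2])>12: break
arm.sleep(.2); arm.command_gripper(.085); arm.sleep(.3)
arm.move_straight(tcp(-.02,.05,.2),q,feed=.12)
arm.movep([0.35,0.40,0.25],q); arm.sleep(.3)
im=arm.get_image("top"); P=cloud(im); d=P[...,:2]-o; X=d@a*1000; Y=d@b*1000; Z=P[...,2]*1000
h=(Z>74)&(Z<83)&(abs(Y-50)<9)&(X<40)&(X>-90); print(h.sum(),np.percentile(X[h],[1,50,99]),np.median(Y[h]),np.median(Z[h]))
for lo,hi in((-75,-60),(-45,-5),(20,32)): m=h&(X>lo)&(X<hi); print(lo,Y[m].mean(),np.median(Z[m]))
t=im["pixels"][150:310,240:390]; s_=arm.get_image("side")["pixels"][120:270,210:370]
f=lambda i:cv2.resize(i[...,::-1],(400,400),interpolation=cv2.INTER_CUBIC)
cv2.imwrite("pics/end.png",np.hstack([f(t),f(s_)])); print(arm.get_state()["t"])
```

```text
0.09 [-0.6 -0.2 -1. ]
0.08 [-0.5 -1.2 -1.1]
0.0705 [0.3 0.1 0.7]
507 [-78.54192501 -23.40374719  36.22114552] 49.43581279784569 77.91478719365853
-75 49.4379706896089 78.35268738416046
-45 49.44499483595534 77.98970414878397
20 49.35950344377093 77.34586254665454
20.5917
```

View pics/end.png

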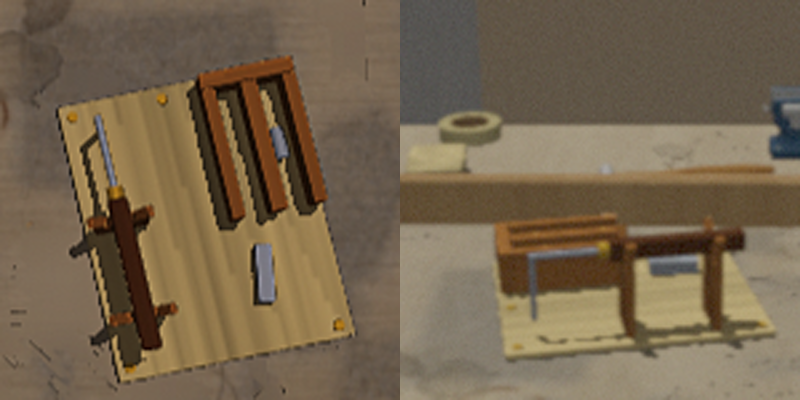

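The pick lies level in both notches with the hook forward and down (top panel hook at (100,120)). The punch is on the front board at (263,273), the pin is unmoved, and the arm is clear.

```bash
python3 -c "
from plant import arm
print(arm.job_done())"
```

```text
the job is handed in; nothing more can be done
None
```

The job is handed in at about 21 s of the 45 s: the punch lies on the front board about 43 mm in front of the slot mouths, the pick is back level in its rest, and the pin shows no movement in the images; no verdict was returned.

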